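# Line up the vacuum chamber's cover with a drift pin and drop in the opposite bolt

## Task

The cover of the vacuum chamber has been put on slightly turned, so its two bolt holes do not line up with those in the flange below. Push the red-handled drift pin down through one of the holes until its shoulder sits on the cover, which brings the cover into line, and leave it standing there; then drop one of the two blue-headed bolts into the other hole until its collar sits on the cover. Leave the other things on the bench undisturbed.

Things in the scene. Friction and masses are not known exactly. Their poses are not given: they have to be found in the camera images.
- cover (a joint): Turn of the cover about its vertical centre line, rad: 0 when its holes stand over the flange holes, positive anticlockwise from above. It sits on a round spigot: it turns (0.16 at most) but cannot slide or lift. Its seal drags, so it stays where left and moves under about 3.5 N sideways at a hole. It starts 0.06 to 0.09 off, the holes 4.5 to 7 mm out of line.
- chamber: Grey drum, 104 mm across, fixed; origin under its centre, z up. On it an aluminium flange (z 83-97 mm), then the steel cover of the same outline (z 98-110 mm): a disc 120 mm across with two round lugs of 18 mm radius at local y +-75 mm. A raised sight-glass ring 82 mm across stands 8 mm above the cover's middle. A plain 14 mm hole goes through each lug of both; below the lugs is free space.
- stand: White plastic stand fixed to the bench, 60 x 200 mm, top face 80 mm above the bench; origin under its centre, z up, local y along its row of four 14.5 mm holes (at y -69, -23, 23, 69 mm). Drift and bolts hang upright in three of them by their collars; which holds what varies. Grip them across the row, fingers on the local +x and -x sides.
- flange_hole_left (a point): The left (+y) hole of the chamber's fixed flange: the point on its vertical axis at the height of the cover's top face, 110 mm above the bench. Local z is up and local y runs along the line of the two holes, from the right one to the left one.
- cover_hole_left (a point): The left (+y) 14 mm hole of the steel cover: its centre at the cover's top face. It moves with the cover, and lies over flange_hole_left when the cover is in line.
- flange_hole_right (a point): The right (-y) hole of the chamber's fixed flange: the point on its vertical axis at the height of the cover's top face, 110 mm above the bench. Local z is up and local y runs along the line of the two holes, from the right one to the left one.
- cover_hole_right (a point): The right (-y) 14 mm hole of the steel cover: its centre at the cover's top face. It moves with the cover, and lies over flange_hole_right when the cover is in line.
- drift_grip (a point): Middle of the drift pin's upright red fluted handle (18 mm across, 60 mm long; this point is 35 mm above the underside of the shoulder). Local z points up along the pin. About 0.12 kg. It starts hanging point down in the stand.
- drift_seat (a point): Centre of the underside of the drift's steel shoulder (collar 22 mm across, 5 mm thick, at the handle's foot). Below it: 22 mm of straight shank 12.5 mm thick, then a 35 mm taper to a 3 mm point, 57 mm below here. Pushed down where the holes still overlap (a light push, a few newtons), the taper wedges the cover round into line; home, the shoulder lies on the cover.
- bolt_1_grip (a point): Middle of the upright blue fluted head of one of two like hand bolts (head 18 mm across and 35 mm high; this point is 24 mm above the underside of the collar). Local z points up along the bolt. About 0.08 kg. It starts hanging by its collar in a hole of the white stand. Either bolt may be used.
- bolt_1_seat (a point): Centre of the underside of the bolt's steel collar (22 mm across, 5 mm thick). Below it the shank is 10 mm thick and 45 mm long, with a chamfered end.
- bolt_2_grip (a point): Middle of the head of the other hand bolt, exactly like bolt_1.
- bolt_2_seat (a point): Centre of the underside of the other bolt's collar.
- timer: Small white bench timer lying flat, 60 x 66 x 18 mm; origin under its centre. Bystander.
- coverslip_box: Small green box, 46 x 62 x 16 mm; origin under its centre. Bystander.
- dropper_bottle: Dropper bottle with pink contents and a black rubber bulb, 43 mm across, 110 mm high; origin under its centre. Bystander.
Things that resemble listed ones, but are neither listed nor needed, are in the scene too. What is shaped like the part that bears bolt_1_grip but pink is not meant.

How it is judged:
By the outcome, as a careful person would: the job done as asked, in the order asked, and still so for the second after the job is handed in, with the robot touching nothing.
It also fails if it takes over 64 s, if anything falls off the work surface, if the arm or the gripper's body presses on something with over 40 N, if the wrist force passes 120 N, or if a joint passes its speed limit or range.

## Robot

A 6-joint arm with a two-finger parallel gripper is mounted at the origin on a cart in front of the work surface, level with it; the furniture and walls round the work are solid. World frame = base frame: x ahead of the robot, y to its left, z up, the work surface at z = 0. Lengths are in mm, angles in rad, forces in N, time in s.
With the tool pointing down it reaches from about 350 to 875 mm from the base axis. Payload 4.2 kg.
Tool frame: the origin (TCP) lies at the very end of the fingers, on their centre line; the grasp point (between the pads) lies 19 mm behind it; z points along the fingers, y is the direction in which the jaws open and shut (so a half turn about z gives the same grasp; the last joint's range is limited). The gripper opens to 85 mm and grips with 20 to 120 N. Pads are 22 mm wide; open, the fingers measure 114 mm over their backs; the gripper's body (76 mm by 85 mm) begins 54 mm behind the grasp point. The pads swing forward as they close: fully open they stand 13 mm farther back than shut.
Start: joints at [1.548, 0.385, 0.008, 0, -1.194, -0.259], TCP at [173.771, 600.336, 231.312] pointing down, gripper open.
Joint ranges: [-3.14, 3.14], [-1.21, 2.06], [-1.07, 1.41], [-3.16, 2.05], [-2.99, -0.16], [-3.1, 3.1]. Speed limits (rad/s): [2.79, 2.79, 3.14, 3.14, 3.14, 3.14].

## Interface

Orientations are given as a unit quaternion [x, y, z, w].
In Python, from bench import arm gives the robot as it stands.
- The arm moves only by the tool apply_moves, never from a script. Its argument "plan" is one flat list of numbers, 5 for each row, row after row: the gripper's target within -1 to 1 (shut at 1, half-way at 0, fully open at -1), then the shift along the world's x, y, z in m, then the turn about the world's z in degrees. A call has 1 to 8 rows; each row is the pose to reach, as a shift and turn from the pose commanded when the call began; what a row does not reach only later rows make up. A row lasts 1/12 s, in which the tool goes at most 41.7 mm and 7.16 degrees, less where a joint would pass 70% of its speed; a pose out of reach is approached as far as the arm can. A call with a gripper value outside its range is refused whole. The fingers move at their own pace and stop on an object; the grip force is fixed at half the most. Time passes only in rows, so rows that repeat a pose let the fingers close. It gives the time, the measured TCP pose, the force and the opening at its end, in the units of the state.
- arm.read_state(): the state, without advancing time (a new reading comes with each control period).
- arm.get_image(name): name is "scene" or "top"; returns a dict with "color" (400x640x3 uint8, red, green, blue), "range_z" (400x640 float32, mm along the optical axis (not along the pixel's ray), 0 where there is no reading), "camera_matrix" (3x3 intrinsics, pixels), "camera_from_world" (4x4, takes a point from world to camera coordinates). Camera axes: x right, y down, z forward; pixel columns grow to the right and rows downward; lengths in mm; the calibration is good to about 2 mm. A picture is of the moment at which its call begins.
- arm.job_done(): hands the job in, once; it reports no verdict.
The state is a dict: "clock": time; "joints": joint angles; "joint_vel": joint speeds; "joint_efforts": joint torques, N m; "position": TCP position; "ee_rot": TCP orientation; "contact_force": force on the tool from outside, world axes, zero at the start; "wrist_torque": the same for the moment, N m; "gripper_width": finger opening in mm.
Only numpy, scipy, OpenCV 4.12 (cv2) and the standard library are available. Lean on these libraries where they do the work, as an engineer would, in place of code of your own. Each camera call takes 0.05 s, during which the arm holds its last target.

## Working session

There is one attempt and no reset: what is moved stays moved. The work goes in short steps, Python scripts to look and compute and a tool call to move; the robot and the scene stay as the last step left them, time stands still between calls to the robot, and variables do not carry over. Pictures are saved under pics/ and viewed, and the job is handed in when it is done.

Besides the shell and the picture viewer there is one more tool, called after ">>>" by a JSON object that holds its "name" and its "arguments", one argument or row to a line. apply_moves: Moves the arm, as the interface text tells. Its arguments: {"type":"object","properties":{"plan":{"type":"array","items":{"type":"number"}}},"required":["plan"]}

```bash
mkdir -p pics; ls; python3 - <<'E'
from bench import arm
import cv2,pickle
s=arm.read_state()
for k,v in s.items(): print(k,v)
for n in("scene","top"):
    d=arm.get_image(n); cv2.imwrite(f"pics/{n}0.png",d["color"][:,:,::-1]); pickle.dump(d,open(f"pics/{n}0.pkl","wb"))
    print(n,d["camera_matrix"],d["camera_from_world"])
E
```

```text
pics
clock 0.0
joints [ 1.54759583e+00  3.85530976e-01  6.63580269e-03 -5.01933412e-04
 -1.19397236e+00 -2.58610546e-01]
joint_vel [-0.00121058  0.0002187   0.00095659 -0.00011444  0.00064726 -0.00041538]
joint_efforts [-1.40617749e-04 -3.92293918e+01  1.88403010e+01  4.18629706e+00
 -4.69669205e-03 -7.05903773e-06]
position [173.62221996 599.80208231 230.24047741]
ee_rot [ 9.90075666e-01 -1.40531310e-01 -1.10034324e-04  1.05582929e-03]
contact_force [-0.23469874 -0.03794149  0.02967024]
wrist_torque [ 0.04027578  0.04985269 -0.0286791 ]
gripper_width 84.90774630753295
scene [[503.19399343   0.         315.08663536]
 [  0.         503.19399343 201.37663143]
 [  0.           0.           1.        ]] [[ 4.74539338e-01 -8.79872449e-01  2.52366690e-02 -2.66484605e+02]
 [-3.34571273e-01 -2.06813770e-01 -9.19396611e-01  2.74411636e+02]
 [ 8.14171039e-01  4.27846395e-01 -3.92521315e-01  8.85762186e+02]
 [ 0.00000000e+00  0.00000000e+00  0.00000000e+00  1.00000000e+00]]
top [[395.46967993   0.         311.335271  ]
 [  0.         395.46967993 203.56211522]
 [  0.           0.           1.        ]] [[ 2.48432818e-02 -9.99526708e-01  1.81431055e-02 -1.60501892e+01]
 [-9.84237135e-01 -2.76340242e-02 -1.74681490e-01  5.56923615e+02]
 [ 1.75100182e-01 -1.35174567e-02 -9.84457823e-01  1.05092282e+03]
 [ 0.00000000e+00  0.00000000e+00  0.00000000e+00  1.00000000e+00]]
```

View pics/scene0.png

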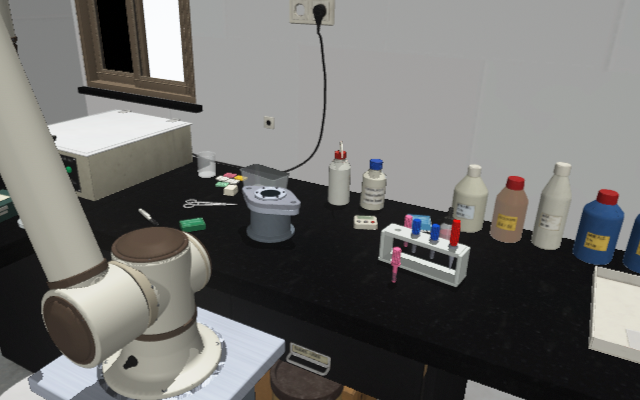

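View pics/top0.png

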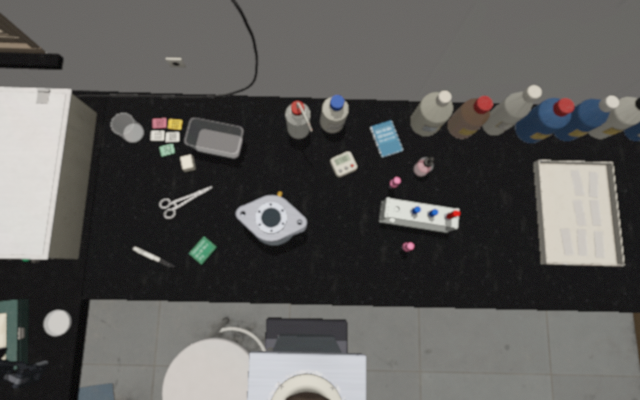

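```bash
cat > h.py <<'E'
import numpy as np,cv2,pickle
def load(n): return pickle.load(open(f"pics/{n}.pkl","rb"))
def snap(n,tag):
    from bench import arm
    d=arm.get_image(n); pickle.dump(d,open(f"pics/{n}{tag}.pkl","wb")); return d
def proj(d,P):
    P=np.atleast_2d(P); T=d["camera_from_world"]; c=P@T[:3,:3].T+T[:3,3]; u=c@d["camera_matrix"].T; return u[:,:2]/u[:,2:]
def ray(d,uv):
    T=d["camera_from_world"]; R=T[:3,:3]; o=-R.T@T[:3,3]
    uv=np.atleast_2d(uv); r=np.c_[uv,np.ones(len(uv))]@np.linalg.inv(d["camera_matrix"]).T@R
    return o,r
def plane(d,uv,z):
    o,r=ray(d,uv); return o+r*((z-o[2])/r[:,2])[:,None]
def crop(d,u0,v0,u1,v1,f,name,pts=()):
    im=cv2.resize(d["color"][v0:v1,u0:u1,::-1],None,fx=f,fy=f,interpolation=cv2.INTER_CUBIC)
    for p in pts: cv2.circle(im,(int((p[0]-u0+.5)*f),int((p[1]-v0+.5)*f)),2,(0,255,255),-1)
    cv2.imwrite(f"pics/{name}.png",im)
E
python3 - <<'E'
from h import *
t=load("top0"); s=load("scene0")
crop(t,225,180,325,255,8,"c_top_ch"); crop(t,370,150,470,260,5,"c_top_st")
crop(s,235,175,305,245,8,"c_sc_ch"); crop(s,370,200,475,290,7,"c_sc_st")
E
```

```text
(no output)
```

View pics/c_top_ch.png

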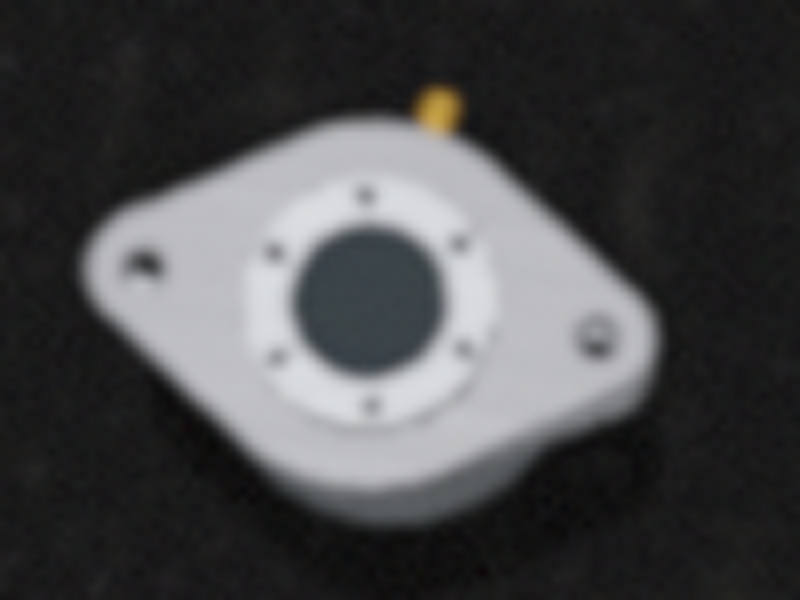

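View pics/c_top_st.png

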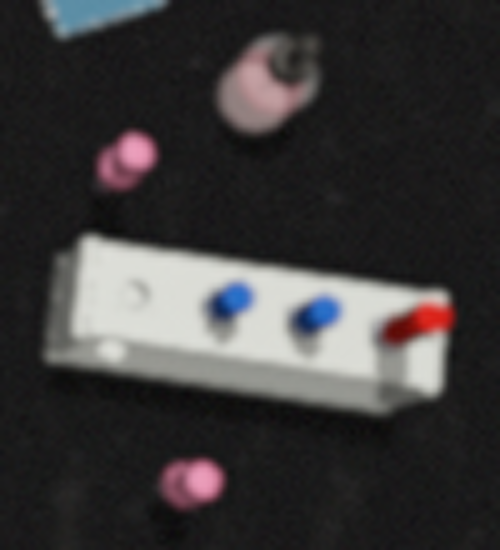

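View pics/c_sc_ch.png

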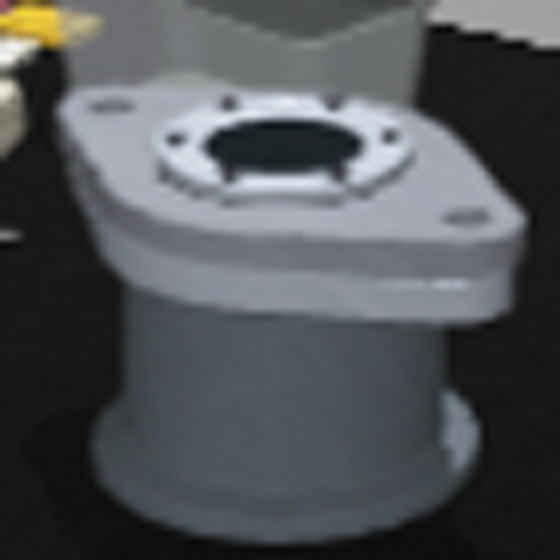

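View pics/c_sc_st.png

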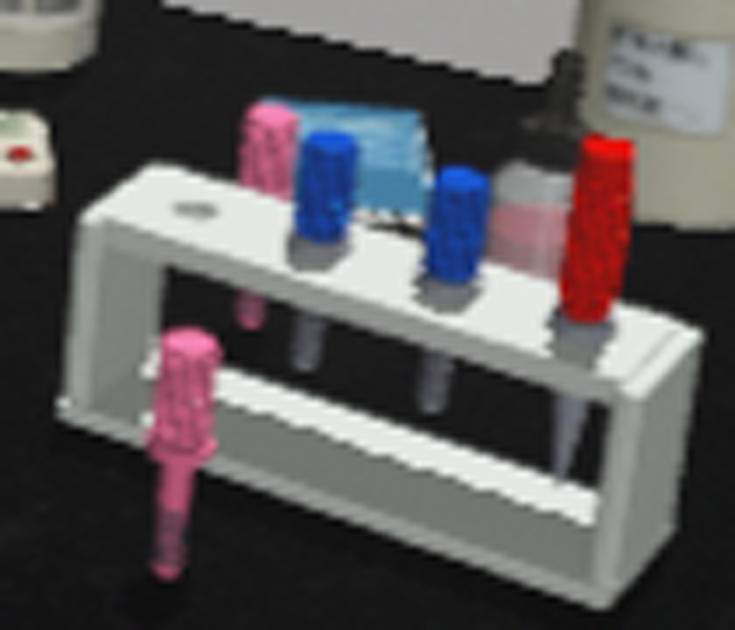

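```bash
cat >> h.py <<'E'
def world(d):
    z=d["range_z"]; v,u=np.mgrid[:z.shape[0],:z.shape[1]]
    c=np.stack([u*z,v*z,z],-1)@np.linalg.inv(d["camera_matrix"]).T
    T=d["camera_from_world"]; return (c-T[:3,3])@T[:3,:3]
E
python3 - <<'E'
from h import *
for n in("top0","scene0"):
    d=load(n); W=world(d); ok=d["range_z"]>0
    hsv=cv2.cvtColor(d["color"],cv2.COLOR_RGB2HSV)
    W[~ok]=np.nan
    z=W[...,2]
    print(n)
    # stand
    st=(abs(z-80)<4)&(W[...,0]>300)&(W[...,1]<-150)&(W[...,1]>-500)&(hsv[...,1]<60)
    k,l,stt,c=cv2.connectedComponentsWithStats(st.astype(np.uint8)); i=1+stt[1:,4].argmax()
    P=W[l==i]; print("stand",stt[i],P.mean(0),cv2.minAreaRect(P[:,:2].astype(np.float32)), np.median(P[:,2]))
    for lo,hi,z0,name in((105,114,110,"cover"),(115,122,118,"ring")):
        m=(z>lo)&(z<hi)&(abs(W[...,1]-80)<150)&(W[...,0]>250)&(W[...,0]<600)
        k,l,stt,c=cv2.connectedComponentsWithStats(m.astype(np.uint8)); i=1+stt[1:,4].argmax()
        P=W[l==i]; print(name,stt[i],P.mean(0),np.median(P[:,2]),cv2.minAreaRect(P[:,:2].astype(np.float32)))
    S=hsv[...,1]>150
    for name,m in(("red",S&((hsv[...,0]<6)|(hsv[...,0]>174))),("blue",S&(abs(hsv[...,0].astype(int)-112)<12))):
        m=m&(np.nan_to_num(W[...,1])<-100)&(np.nan_to_num(W[...,1])>-500)&(np.nan_to_num(W[...,0])<560)
        k,l,stt,c=cv2.connectedComponentsWithStats(m.astype(np.uint8))
        for i in range(1,k):
            if stt[i,4]>15:
                P=W[l==i]; print(name,stt[i],c[i],np.nanmean(P,0),np.nanmax(P[:,2]))
E
```

```text
top0
stand [ 385  198   74   31 1059] [ 535.27827012 -292.12055688   79.96359349] ((534.8712158203125, -300.62213134765625), (199.27220153808594, 53.45216751098633), 82.49391174316406) 79.92136822945366
cover [ 236  195   71   46 1573] [505.59477125 103.33452687 110.05677349] 110.04112416480223 ((506.46343994140625, 103.14321899414062), (158.81207275390625, 119.90636444091797), 48.67574691772461)
ring [256 202  31  31 293] [508.143291   101.06395192 116.78479605] 116.49516458361525 ((507.3526306152344, 102.99754333496094), (78.21881103515625, 76.82000732421875), 47.647335052490234)
red [447 211  14   7  59] [453.94915254 214.06779661] [ 527.04329608 -372.20279315  120.91917043] 148.24085417837387
blue [413 207   7   6  24] [415.79166667 209.66666667] [ 536.60832997 -273.77035453  116.62468354] 122.66316875567428
blue [430 210   7   6  27] [433.11111111 212.51851852] [ 530.34586429 -319.12430307  116.44480738] 122.54718744878659
scene0
stand [382 224  89  34 815] [ 529.53493941 -304.08275215   79.13740639] ((535.0382690429688, -299.7315673828125), (201.34091186523438, 58.68803024291992), 82.20146179199219) 79.14993592478744
cover [243 186  58  21 607] [491.90063187  94.23343243 109.47356337] 109.60212934312503 ((505.6513977050781, 104.06339263916016), (123.24671936035156, 159.1157684326172), 26.23356819152832)
ring [255 187  32  12 130] [505.67151593 103.77709203 116.3625447 ] 116.09343475171652 ((506.9216613769531, 103.36862182617188), (78.9826431274414, 78.26950073242188), 22.088518142700195)
red [450 219  11  27 207] [454.92753623 232.45410628] [ 520.69708226 -368.03291768  117.37446196] 145.48117207722748
blue [412 219   9  16 114] [416.26315789 225.89473684] [ 533.25317967 -277.30954338  105.29913855] 120.53105678848401
blue [431 224   9  16 119] [434.74789916 231.36134454] [ 526.62556445 -322.55160871  105.80079026] 120.67882366949291
```

```bash
python3 - <<'E'
from h import *
from scipy.optimize import least_squares
C=np.array([507,103.2])
for n in("top0","scene0"):
    d=load(n); W=world(d); W[d["range_z"]==0]=np.nan
    z=W[...,2]; q=W[...,:2]-C; r=np.hypot(q[...,0],q[...,1])
    print(n)
    m=(abs(z-110)<2.5)&(r<96)&(r>66)
    for sg in(1,-1):
        P=q[m&(sg*q[...,1]>0)]
        a=np.arctan2(-sg*P[:,0],sg*P[:,1]); print("cover sector",sg,len(P),a.mean(), (a.min()+a.max())/2, np.hypot(*P.T).max())
    # silhouette walls
    for lo,hi,nm in((99.5,108.5,"coverwall"),(85,96,"flangewall")):
      for sg in(1,-1):
        mm=(z>lo)&(z<hi)&(r<97)&(r>62)&(sg*q[...,1]>0)
        P=q[mm]
        if len(P)<8: print(nm,sg,len(P)); continue
        # lug circle points: centre at 75 along axis angle th, radius 18; tangent flank incl. via hull distance
        def res(t):
            c=sg*75*np.array([-np.sin(t[0]),np.cos(t[0])])
            # signed distance to hull of disc(60) and lug(18): convex combos
            s=np.linspace(0,1,60); cs=s[:,None]*c; R=60+(18-60)*s
            return (np.linalg.norm(P[:,None]-cs,axis=2)-R).min(1)
        f=least_squares(res,[-0.15],loss="soft_l1")
        print(nm,sg,len(P),f.x,np.abs(f.fun).mean(), np.linalg.norm(P,axis=1).max())
E
```

```text
top0
cover sector 1 117 -0.11117901968259318 -0.12206306549919638 92.56457728098222
cover sector -1 111 -0.12142548947765867 -0.1552048022123376 92.37488538872444
coverwall 1 70 [-0.09996224] 6.221593088586806 90.26242267603318
coverwall -1 58 [-0.11507421] 7.182881853154337 90.9649469666089
flangewall 1 4
flangewall -1 30 [-0.18950238] 3.084410578010986 91.79773335501243
scene0
cover sector 1 56 -0.1215100323770423 -0.15742177906493243 94.66843384044175
cover sector -1 71 -0.19893217327404106 -0.21986784755616792 92.15473079259039
coverwall 1 39 [-0.09781029] 4.520192052642998 96.03953292451966
coverwall -1 89 [-0.10599917] 3.349175551188211 92.15473079259039
flangewall 1 9 [-0.16710048] 0.6811296686470855 84.67388586343145
flangewall -1 101 [-0.1591566] 2.0539191047281413 91.62783563863634
```

```bash
python3 - <<'E'
from h import *
C=np.array([507,103.2])
a=np.linspace(0,2*np.pi,60)
def draw(n,u0,v0,u1,v1,f,name):
    d=load(n); im=cv2.resize(d["color"][v0:v1,u0:u1,::-1],None,fx=f,fy=f,interpolation=cv2.INTER_CUBIC)
    for t,z,col in((-.116,110,(0,255,255)),(-.19,97,(0,0,255))):
        for sg in(1,-1):
            c=C+sg*75*np.array([-np.sin(t),np.cos(t)])
            P=np.c_[c[0]+7*np.cos(a),c[1]+7*np.sin(a),a*0+z]
            p=((proj(d,P)-[u0,v0]+.5)*f).astype(np.int32); cv2.polylines(im,[p],True,col,1)
    cv2.imwrite(f"pics/{name}.png",im); return im
A=draw("top0",232,202,256,224,16,"a");B=draw("top0",288,211,312,233,16,"b")
c=draw("scene0",238,180,262,202,16,"a");e=draw("scene0",282,192,306,214,16,"b")
cv2.imwrite("pics/holes.png",np.vstack([np.hstack([A,B]),np.hstack([c,e])])[:,:])
print(np.vstack([A,c]).shape)
E
```

```text
(704, 384, 3)
```

View pics/holes.png

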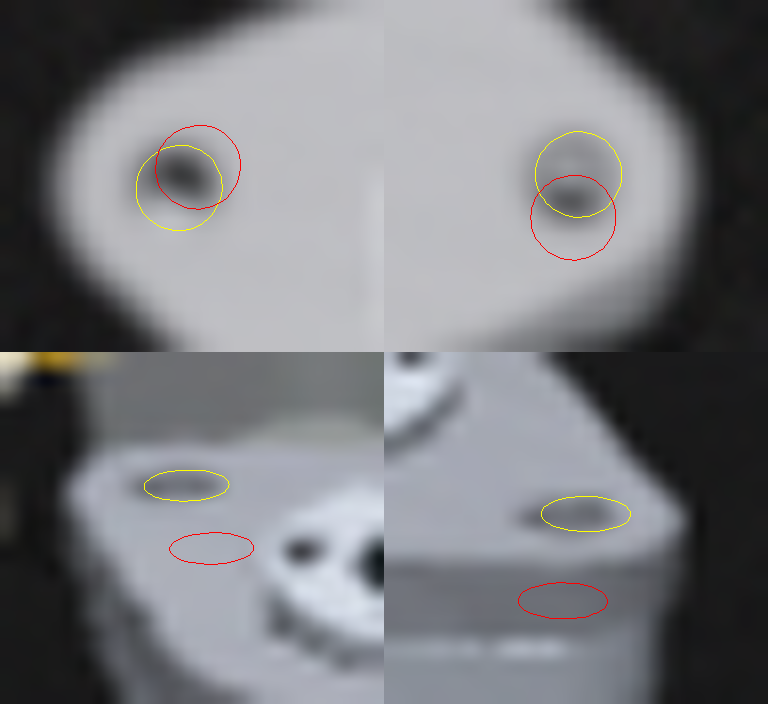

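>>> {"name": "apply_moves", "arguments": {
  "plan": [-0.2,0.11,-0.32,0.04,-50,-0.2,0.11,-0.32,0.04,-50,-0.2,0.11,-0.32,0.04,-50,-0.2,0.11,-0.32,0.04,-50,-0.2,0.11,-0.32,0.04,-50,-0.2,0.11,-0.32,0.04,-50,-0.2,0.11,-0.32,0.04,-50,-0.2,0.11,-0.32,0.04,-50]
}}

```text
clock: 0.77
position: [281.3, 285.0, 270.4]
ee_rot: [0.837, -0.547, -0.0, 0.0]
contact_force: [1.2, -1.1, -0.3]
gripper_width: 51.4
```

>>> {"name": "apply_moves", "arguments": {
  "plan": [-0.2,0.12,-0.32,0,-31.5,-0.2,0.12,-0.32,0,-31.5,-0.2,0.12,-0.32,0,-31.5,-0.2,0.12,-0.32,0,-31.5,-0.2,0.12,-0.32,0,-31.5,-0.2,0.12,-0.32,0,-31.5,-0.2,0.12,-0.32,0,-31.5,-0.2,0.12,-0.32,0,-31.5]
}}

```text
clock: 1.43
position: [398.3, -27.0, 270.5]
ee_rot: [-0.658, 0.753, -0.0, 0.0]
contact_force: [1.1, 0.7, 0.4]
gripper_width: 51.2
```

>>> {"name": "apply_moves", "arguments": {
  "plan": [-0.2,0.122,-0.329,-0.05,0,-0.2,0.122,-0.329,-0.05,0,-0.2,0.122,-0.329,-0.05,0,-0.2,0.122,-0.329,-0.05,0,-0.2,0.122,-0.329,-0.05,0,-0.2,0.122,-0.329,-0.05,0,-0.2,0.122,-0.329,-0.05,0,-0.2,0.122,-0.329,-0.05,0]
}}

```text
clock: 2.1
position: [513.2, -336.3, 222.4]
ee_rot: [-0.658, 0.753, 0.001, -0.0]
contact_force: [0.9, 1.0, 0.5]
gripper_width: 50.8
```

>>> {"name": "apply_moves", "arguments": {
  "plan": [-0.2,0,0,0,0,-0.2,0,0,0,0,-0.2,0,0,0,0,-0.2,0,0,0,0]
}}

```text
clock: 2.43
position: [512.9, -333.4, 223.7]
ee_rot: [-0.659, 0.752, 0.0, 0.0]
contact_force: [0.4, 0.7, 0.3]
gripper_width: 51.4
```

>>> {"name": "apply_moves", "arguments": {
  "plan": [-0.2,0.013,-0.035,0,0,-0.2,0.013,-0.035,0,0,-0.2,0.013,-0.035,0,0,-0.2,0.013,-0.035,0,0,-0.2,0.013,-0.035,0,0]
}}

```text
clock: 2.85
position: [526.1, -368.1, 224.2]
ee_rot: [-0.659, 0.752, -0.0, 0.0]
contact_force: [-0.1, -0.7, -0.2]
gripper_width: 51.3
```

```bash
python3 - <<'E'
from h import *
t=snap("top",1); s=snap("scene",1)
crop(t,380,150,480,240,4,"t1"); crop(s,400,140,500,290,4,"s1")
E
python3 -c "
import cv2,numpy as np
a=cv2.imread('pics/t1.png');b=cv2.imread('pics/s1.png')
c=np.zeros((600,800,3),np.uint8);c[:a.shape[0],:a.shape[1]]=a;c[:,400:400+b.shape[1]]=b;cv2.imwrite('pics/ts1.png',c)"
```

```text
(no output)
```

View pics/ts1.png

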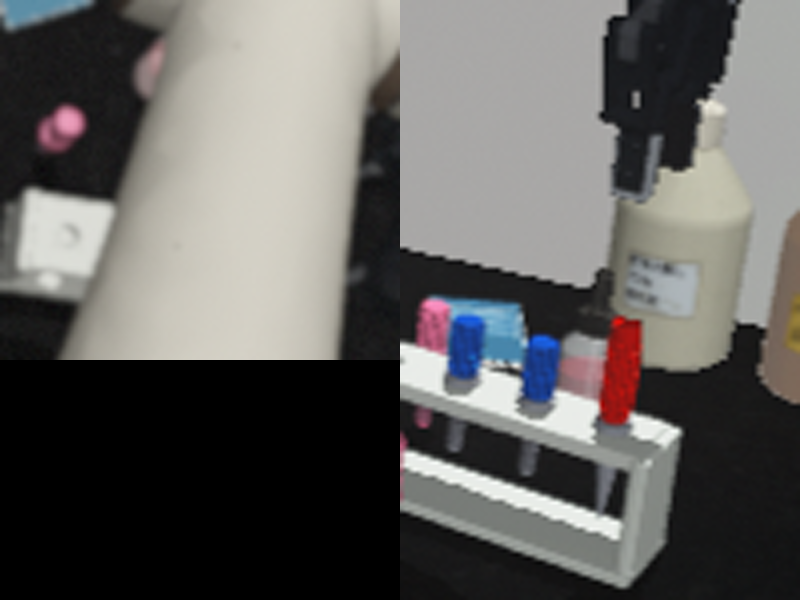

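```bash
python3 - <<'E'
from h import *
s=load("scene1"); 
p=proj(s,[[526,-368,225],[526-25.5,-368+3.3,230],[526+25.5,-368-3.3,230],[526,-368,145],[526,-368,85]])
print(p)
crop(s,425,130,495,270,4,"s1b",p)
W=world(s); 
E
```

```text
[[462.33252354 186.14793818]
 [458.179007   187.40100185]
 [466.98733434 180.62307202]
 [457.20391775 220.23959445]
 [453.54565192 244.55738115]]
```

View pics/s1b.png

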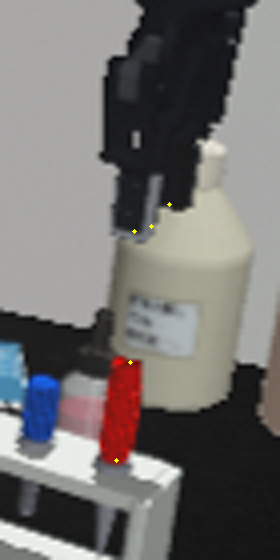

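>>> {"name": "apply_moves", "arguments": {
  "plan": [-0.2,0,0,-0.03,0,-0.2,0,0,-0.06,0,-0.2,0,0,-0.09,0,-0.2,0,0,-0.11,0,-0.2,0,0,-0.127,0,-0.2,0,0,-0.127,0,-0.2,0,0,-0.127,0]
}}

```text
clock: 3.53
position: [525.9, -368.8, 96.2]
ee_rot: [-0.659, 0.752, 0.001, -0.0]
contact_force: [0.2, -0.2, 0.2]
gripper_width: 51.3
```

>>> {"name": "apply_moves", "arguments": {
  "plan": [1,0,0,0,0,1,0,0,0,0,1,0,0,0,0,1,0,0,0,0,1,0,0,0,0,1,0,0,0,0,1,0,0,0,0,1,0,0,0,0]
}}

```text
clock: 4.2
position: [526.9, -369.6, 98.4]
ee_rot: [-0.659, 0.752, -0.001, 0.0]
contact_force: [-0.5, 1.5, 5.8]
gripper_width: 17.0
```

>>> {"name": "apply_moves", "arguments": {
  "plan": [1,0,0,0.02,0,1,0,0,0.05,0,1,0,0,0.08,0,1,0,0,0.11,0,1,0,0,0.135,0,1,0,0,0.145,0,1,0,0,0.145,0,1,0,0,0.145,0]
}}

```text
clock: 4.87
position: [525.7, -368.7, 240.1]
ee_rot: [-0.658, 0.753, 0.001, 0.0]
contact_force: [-0.8, -0.6, -1.8]
gripper_width: 16.6
```

```bash
python3 - <<'E'
from h import *
s=snap("scene",2); crop(s,400,140,500,290,4,"s2")
from bench import arm; print(arm.read_state()["contact_force"],arm.read_state()["wrist_torque"],arm.read_state()["joints"])
E
```

```text
[-0.22792015 -0.13224621 -2.05273986] [-0.01883725  0.03140927 -0.02944642] [-0.3606693   0.41038997  0.06787105 -0.00132203 -1.23208532  0.22720869]
```

View pics/s2.png

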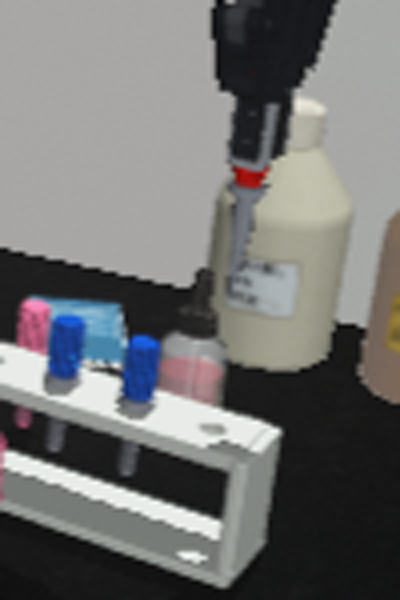

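>>> {"name": "apply_moves", "arguments": {
  "plan": [1,-0.015,0.2,0,0,1,-0.015,0.2,0,0,1,-0.015,0.2,0,0,1,-0.015,0.2,0,0,1,-0.015,0.2,0,0,1,-0.015,0.2,0,0,1,-0.015,0.2,0,0,1,-0.015,0.2,0,0]
}}

```text
clock: 5.58
position: [510.6, -169.0, 239.8]
ee_rot: [-0.659, 0.752, 0.001, -0.001]
contact_force: [0.2, 0.4, -2.1]
gripper_width: 16.4
```

>>> {"name": "apply_moves", "arguments": {
  "plan": [1,-0.015,0.198,0,0,1,-0.015,0.198,0,0,1,-0.015,0.198,0,0,1,-0.015,0.198,0,0,1,-0.015,0.198,0,0,1,-0.015,0.198,0,0,1,-0.015,0.198,0,0,1,-0.015,0.198,0,0]
}}

```text
clock: 6.25
position: [496.2, 27.9, 240.6]
ee_rot: [-0.658, 0.753, 0.0, -0.001]
contact_force: [0.6, 0.2, -1.5]
gripper_width: 16.6
```

>>> {"name": "apply_moves", "arguments": {
  "plan": [1,0,0,-0.02,0,1,0,0,-0.035,0,1,0,0,-0.035,0,1,0,0,-0.035,0]
}}

```text
clock: 6.58
position: [496.0, 27.1, 205.7]
ee_rot: [-0.657, 0.753, 0.0, -0.001]
contact_force: [0.6, -0.7, -0.4]
gripper_width: 16.6
```

```bash
python3 - <<'E'
from h import *
from bench import arm; st=arm.read_state();print(st["position"],st["ee_rot"],st["gripper_width"])
s=snap("scene",3); t=snap("top",3)
p=st["position"]
pts=proj(s,[p,p-[0,0,16],p-[0,0,73],[498.3,29.3,110]]); print(pts)
a=s["color"][130:220,250:320,::-1];a=cv2.resize(a,None,fx=6,fy=6,interpolation=cv2.INTER_CUBIC)
b=t["color"][170:260,240:310,::-1];b=cv2.resize(b,None,fx=5,fy=6,interpolation=cv2.INTER_CUBIC)
cv2.imwrite("pics/st3.png",np.hstack([a,b]))
E
```

```text
[495.99531955  27.07832311 205.72795621] [-6.57459748e-01  7.53488568e-01  2.24660769e-04 -1.26756823e-03] 16.628245738479038
[[294.57456024 165.80237711]
 [294.51394216 172.01870888]
 [294.30294424 193.65636357]
 [293.92401142 201.57677991]]
```

View pics/st3.png

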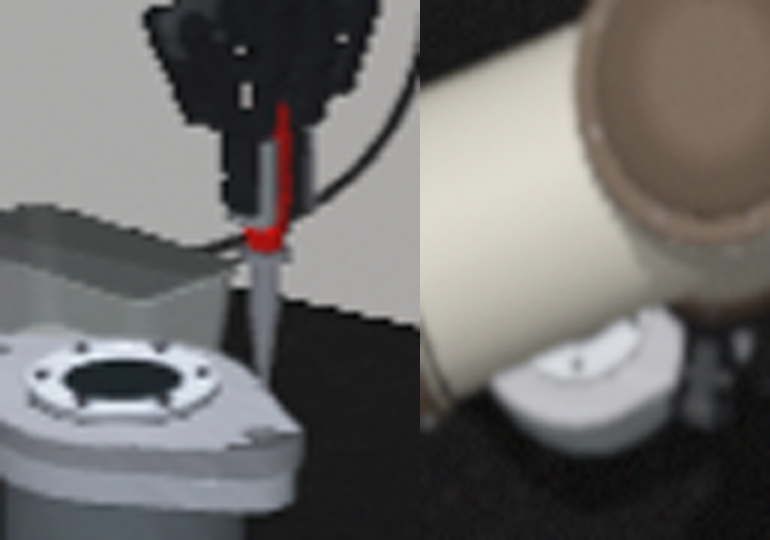

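>>> {"name": "apply_moves", "arguments": {
  "plan": [1,0,0.0028,0,0,1,0,0.0028,-0.01,0,1,0,0.0028,-0.018,0,1,0,0.0028,-0.022,0,1,0,0.0028,-0.022,0,1,0,0.0028,-0.022,0]
}}

```text
clock: 7.18
position: [495.9, 31.5, 183.9]
ee_rot: [-0.659, 0.753, 0.0, -0.001]
contact_force: [-0.1, 0.6, -0.9]
gripper_width: 16.5
```

```bash
python3 - <<'E'
from h import *
from bench import arm; st=arm.read_state();print(st["position"],st["contact_force"])
s=snap("scene",4)
p=st["position"]
pts=proj(s,[p-[0,0,16],p-[0,0,73],[498.3,29.3,110]]); print(pts)
crop(s,270,160,310,220,10,"s4")
E
```

```text
[495.94104663  31.53398621 183.92892639] [-0.13353503  0.56358473 -0.93089507]
[[292.85834394 180.05052363]
 [292.67850159 201.3665103 ]
 [293.92401142 201.57677991]]
```

View pics/s4.png

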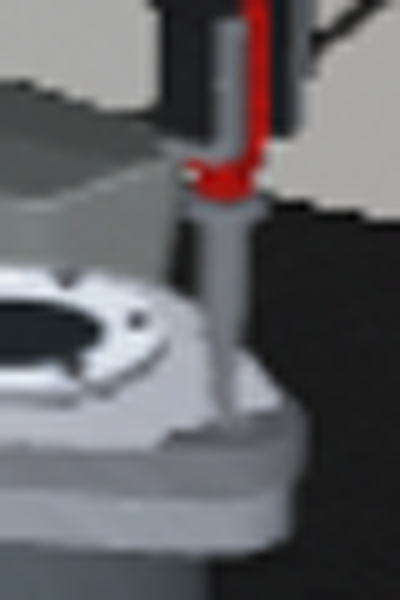

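```bash
cat >> h.py <<'E'
def avg(n=8):
    from bench import arm
    P=[];F=[]
    for i in range(n):
        arm.get_image("top"); s=arm.read_state(); P.append(s["position"]);F.append(s["contact_force"])
    P=np.array(P);F=np.array(F); print("pos",P.mean(0).round(2),"sd",P.std(0).round(2),"F",F.mean(0).round(2),"w",round(s["gripper_width"],1),"t",round(s["clock"],2))
    return P.mean(0)
E
python3 -c "
from h import *
avg(10)"
```

```text
pos [496.3   31.63 184.64] sd [0.09 0.04 0.08] F [-0.04  0.05 -1.11] w 16.6 t 7.73
```

>>> {"name": "apply_moves", "arguments": {
  "plan": [1,-0.0005,-0.0007,0,0,1,-0.0005,-0.0007,-0.004,0,1,-0.0005,-0.0007,-0.008,0,1,-0.0005,-0.0007,-0.012,0,1,-0.0005,-0.0007,-0.014,0,1,-0.0005,-0.0007,-0.014,0,1,-0.0005,-0.0007,-0.014,0]
}}

```text
clock: 8.32
position: [495.6, 30.8, 170.2]
ee_rot: [-0.658, 0.753, 0.0, -0.0]
contact_force: [0.3, -0.3, -0.8]
gripper_width: 16.5
```

```bash
python3 -c "
from h import *
avg(4)"
```

```text
pos [495.81  30.91 170.53] sd [0.02 0.01 0.09] F [-0.27  0.04 -1.27] w 16.7 t 8.52
```

>>> {"name": "apply_moves", "arguments": {
  "plan": [1,0,0,-0.002,0,1,0,0,-0.004,0,1,0,0,-0.006,0,1,0,0,-0.006,0,1,0,0,-0.006,0]
}}

```text
clock: 8.93
position: [495.6, 30.8, 164.2]
ee_rot: [-0.658, 0.753, 0.0, -0.0]
contact_force: [-0.0, -0.5, -0.5]
gripper_width: 16.4
```

>>> {"name": "apply_moves", "arguments": {
  "plan": [1,0,0,-0.002,0,1,0,0,-0.004,0,1,0,0,-0.006,0,1,0,0,-0.006,0,1,0,0,-0.006,0]
}}

```text
clock: 9.35
position: [495.7, 30.8, 158.3]
ee_rot: [-0.658, 0.753, -0.0, -0.0]
contact_force: [0.7, -0.9, -0.7]
gripper_width: 16.5
```

>>> {"name": "apply_moves", "arguments": {
  "plan": [1,0,0,-0.002,0,1,0,0,-0.004,0,1,0,0,-0.005,0,1,0,0,-0.005,0,1,0,0,-0.005,0]
}}

```text
clock: 9.77
position: [495.8, 30.5, 153.9]
ee_rot: [-0.658, 0.753, -0.0, -0.0]
contact_force: [-0.7, -2.8, 2.8]
gripper_width: 16.5
```

```bash
python3 -c "
from h import *
avg(3)"
```

```text
pos [495.81  30.59 153.88] sd [0.01 0.03 0.  ] F [-0.66 -2.72  5.15] w 16.1 t 9.92
```

>>> {"name": "apply_moves", "arguments": {
  "plan": [1,-0.0003,-0.0008,0,0,1,-0.0003,-0.0015,0,0,1,-0.0003,-0.0015,0,0,1,-0.0003,-0.0015,0,0]
}}

```text
clock: 10.25
position: [495.7, 29.8, 153.5]
ee_rot: [-0.658, 0.753, 0.0, 0.001]
contact_force: [-0.9, -0.1, 3.5]
gripper_width: 16.1
```

```bash
python3 -c "
from h import *
avg(3)"
```

```text
pos [495.67  29.75 153.5 ] sd [0.01 0.02 0.01] F [-0.22  0.62  3.77] w 16.7 t 10.4
```

>>> {"name": "apply_moves", "arguments": {
  "plan": [1,-0.0002,0,-0.001,0,1,-0.0003,0,-0.002,0,1,-0.0004,0,-0.003,0,1,-0.0006,0,-0.004,0,1,-0.0006,0,-0.004,0,1,-0.0006,0,-0.004,0]
}}

```text
clock: 10.9
position: [494.9, 29.4, 149.0]
ee_rot: [-0.658, 0.753, 0.0, 0.0]
contact_force: [2.4, -0.2, 2.1]
gripper_width: 16.8
```

```bash
python3 -c "
from h import *
avg(3)"
```

```text
pos [494.87  29.42 149.08] sd [0.01 0.01 0.01] F [1.9  0.09 0.64] w 16.8 t 11.05
```

>>> {"name": "apply_moves", "arguments": {
  "plan": [1,-0.0002,0,-0.001,0,1,-0.0003,0,-0.002,0,1,-0.0004,0,-0.003,0,1,-0.0006,0,-0.004,0,1,-0.0006,0,-0.005,0,1,-0.0006,0,-0.005,0]
}}

```text
clock: 11.55
position: [494.1, 29.5, 144.2]
ee_rot: [-0.658, 0.753, 0.0, 0.0]
contact_force: [2.0, 1.1, 2.1]
gripper_width: 16.5
```

```bash
python3 -c "
from h import *
avg(3)"
```

```text
pos [494.14  29.42 144.22] sd [0.01 0.01 0.  ] F [1.87 0.19 1.3 ] w 16.5 t 11.7
```

>>> {"name": "apply_moves", "arguments": {
  "plan": [1,-0.0002,0,-0.001,0,1,-0.0003,0,-0.002,0,1,-0.0004,0,-0.003,0,1,-0.0007,0,-0.004,0,1,-0.0007,0,-0.005,0,1,-0.0007,0,-0.005,0]
}}

```text
clock: 12.2
position: [493.4, 29.4, 139.2]
ee_rot: [-0.658, 0.753, 0.0, 0.0]
contact_force: [1.7, 1.8, 0.8]
gripper_width: 16.7
```

```bash
python3 -c "
from h import *
avg(3)"
```

```text
pos [493.41  29.43 139.21] sd [0.01 0.02 0.01] F [1.34 0.41 1.3 ] w 16.7 t 12.35
```

>>> {"name": "apply_moves", "arguments": {
  "plan": [1,-0.0002,0.0001,-0.001,0,1,-0.0003,0.0001,-0.002,0,1,-0.0004,0.0001,-0.003,0,1,-0.0006,0.0001,-0.004,0,1,-0.0006,0.0001,-0.005,0,1,-0.0006,0.0001,-0.005,0]
}}

```text
clock: 12.85
position: [492.9, 29.5, 134.1]
ee_rot: [-0.658, 0.753, 0.0, 0.0]
contact_force: [2.6, 1.2, 0.5]
gripper_width: 16.2
```

```bash
python3 -c "
from h import *
avg(3)"
```

```text
pos [492.86  29.5  134.12] sd [0.01 0.01 0.01] F [2.55 0.98 0.37] w 16.7 t 13.0
```

>>> {"name": "apply_moves", "arguments": {
  "plan": [1,-0.0001,0.0002,-0.001,0,1,-0.0001,0.0002,-0.002,0,1,-0.0001,0.0002,-0.003,0,1,-0.0001,0.0002,-0.004,0,1,-0.0001,0.0002,-0.004,0,1,-0.0001,0.0002,-0.004,0]
}}

```text
clock: 13.5
position: [492.8, 29.7, 130.3]
ee_rot: [-0.658, 0.753, -0.0, -0.0]
contact_force: [3.4, 0.2, 0.3]
gripper_width: 16.3
```

```bash
python3 -c "
from h import *
avg(3)"
```

```text
pos [492.77  29.63 130.27] sd [0.01 0.01 0.01] F [ 2.87 -0.48  0.02] w 16.6 t 13.65
```

>>> {"name": "apply_moves", "arguments": {
  "plan": [1,0,0,-0.001,0,1,0,0,-0.002,0,1,0,0,-0.003,0,1,0,0,-0.004,0,1,0,0,-0.004,0]
}}

```text
clock: 14.07
position: [492.8, 29.6, 128.2]
ee_rot: [-0.659, 0.752, -0.0, -0.0]
contact_force: [-2.5, 0.1, 12.1]
gripper_width: 16.8
```

```bash
python3 -c "
from h import *
avg(3)
s=snap('scene',5); crop(s,270,160,310,220,10,'s5')"
```

```text
pos [492.82  29.62 128.2 ] sd [0.   0.01 0.02] F [-2.4   0.73 11.9 ] w 16.5 t 14.22
```

View pics/s5.png

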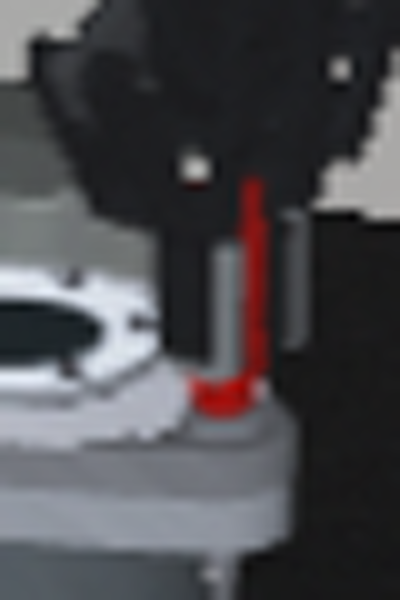

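>>> {"name": "apply_moves", "arguments": {
  "plan": [1,0,0,0.0015,0,1,0,0,0.0015,0,-0.1,0,0,0.0015,0,-0.1,0,0,0.0015,0,-0.1,0,0,0.0015,0,-0.1,0,0,0.0015,0,-0.1,0,0,0.0015,0]
}}

```text
clock: 14.85
position: [492.2, 29.5, 127.5]
ee_rot: [-0.658, 0.753, 0.0, -0.001]
contact_force: [0.0, -0.5, -0.6]
gripper_width: 47.1
```

>>> {"name": "apply_moves", "arguments": {
  "plan": [-0.1,0,0,0.01,0,-0.1,0,0,0.03,0,-0.1,0,0,0.06,0,-0.1,0,0,0.09,0,-0.1,0,0,0.1,0,-0.1,0,0,0.1,0,-0.1,0,0,0.1,0]
}}

```text
clock: 15.43
position: [492.3, 29.7, 227.6]
ee_rot: [-0.658, 0.753, 0.0, 0.0]
contact_force: [-0.9, 0.1, -1.0]
gripper_width: 46.9
```

```bash
python3 -c "
from h import *
p=avg(3)
s=snap('scene',6); crop(s,240,150,310,240,6,'s6',proj(s,[p-[0,0,117],p-[0,0,53]]))"
```

```text
pos [491.72  29.45 226.34] sd [0.06 0.06 0.22] F [-0.02 -0.12 -0.16] w 46.8 t 15.58
```

View pics/s6.png

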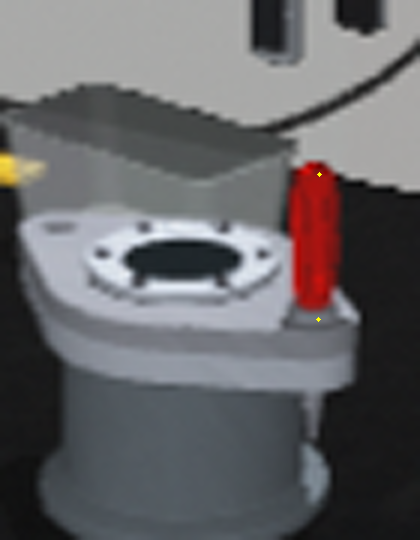

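>>> {"name": "apply_moves", "arguments": {
  "plan": [-0.1,0.02,-0.176,0,0,-0.1,0.02,-0.176,0,0,-0.1,0.02,-0.176,0,0,-0.1,0.02,-0.176,0,0,-0.1,0.02,-0.176,0,0,-0.1,0.02,-0.176,0,0]
}}

```text
clock: 16.13
position: [512.2, -148.9, 226.3]
ee_rot: [-0.657, 0.754, 0.001, -0.001]
contact_force: [0.2, 1.1, 0.1]
gripper_width: 46.9
```

>>> {"name": "apply_moves", "arguments": {
  "plan": [-0.1,0.02,-0.176,0,0,-0.1,0.02,-0.176,0,0,-0.1,0.02,-0.176,0,0,-0.1,0.02,-0.176,0,0,-0.1,0.02,-0.176,0,0,-0.1,0.02,-0.176,0,0,-0.1,0.02,-0.176,0,0]
}}

```text
clock: 16.72
position: [532.5, -321.5, 226.7]
ee_rot: [-0.658, 0.753, 0.001, -0.0]
contact_force: [0.1, 0.5, 0.1]
gripper_width: 46.4
```

```bash
python3 - <<'E'
from h import *
p=avg(4)
s=snap('scene',7); t=snap('top',7)
a=s["color"][160:290,370:480,::-1];a=cv2.resize(a,None,fx=4,fy=4,interpolation=cv2.INTER_CUBIC)
b=t["color"][195:240,230:320,::-1];b=cv2.resize(b,None,fx=4,fy=4,interpolation=cv2.INTER_CUBIC)
c=np.zeros((520,800,3),np.uint8);c[:,:440]=a;c[:180,440:]=b;cv2.imwrite("pics/st7.png",c)
E
```

```text
pos [ 532.8  -320.63  227.76] sd [0.13 0.14 0.39] F [ 0.03 -0.07 -0.32] w 47.2 t 16.92
```

View pics/st7.png

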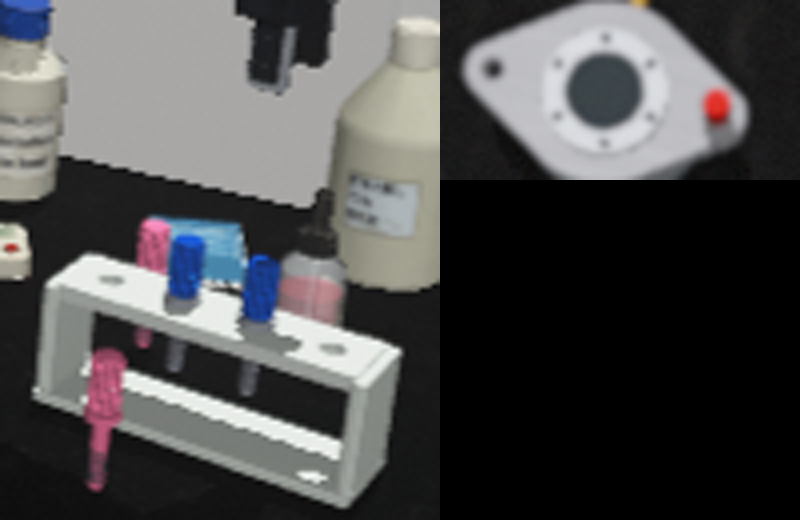

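```bash
python3 - <<'E'
from h import *
t=load("top7")
g=cv2.cvtColor(t["color"],cv2.COLOR_RGB2GRAY).astype(float)
w=np.clip(150-g[208:218,238:249],0,None); v,u=np.mgrid[208:218,238:249]
uv=[(w*u).sum()/w.sum(),(w*v).sum()/w.sum()]; print(g[208:218,238:249].astype(int)); print(uv,plane(t,[uv],110),plane(t,[uv],100))
E
```

```text
[[167 184 187 184 180 179 181 186 190 190 190]
 [180 187 181 167 153 147 158 174 185 189 190]
 [185 184 167 138 112 100 117 152 180 189 190]
 [186 178 151 113  80  63  79 130 171 187 190]
 [188 178 149 107  71  47  68 124 168 186 190]
 [188 182 162 125  88  69  95 141 175 187 190]
 [185 185 176 154 133 127 144 168 185 191 191]
 [177 186 185 178 171 171 177 185 189 191 192]
 [164 182 188 187 187 186 187 189 190 190 191]
 [134 166 183 189 190 190 190 190 190 190 190]]
[np.float64(242.78455672068637), np.float64(211.8512869399428)] [[519.3718207  177.67604395 110.        ]] [[520.88669364 179.28168345 100.        ]]
```

>>> {"name": "apply_moves", "arguments": {
  "plan": [-0.1,-0.001,-0.002,-0.03,0,-0.1,-0.001,-0.002,-0.06,0,-0.1,-0.001,-0.002,-0.09,0,-0.1,-0.001,-0.002,-0.12,0,-0.1,-0.001,-0.002,-0.139,0,-0.1,-0.001,-0.002,-0.139,0,-0.1,-0.001,-0.002,-0.139,0]
}}

```text
clock: 17.6
position: [531.7, -323.8, 88.6]
ee_rot: [-0.659, 0.752, 0.001, -0.001]
contact_force: [-0.4, -0.6, 0.0]
gripper_width: 46.8
```

>>> {"name": "apply_moves", "arguments": {
  "plan": [1,0,0,0,0,1,0,0,0,0,1,0,0,0,0,1,0,0,0,0,1,0,0,0,0,1,0,0,0,0,1,0,0,0,0]
}}

```text
clock: 18.18
position: [533.0, -324.7, 91.3]
ee_rot: [-0.659, 0.752, -0.002, 0.001]
contact_force: [-0.4, 1.9, 6.5]
gripper_width: 16.2
```

>>> {"name": "apply_moves", "arguments": {
  "plan": [1,0,0,0.02,0,1,0,0,0.05,0,1,0,0,0.085,0,1,0,0,0.12,0,1,0,0,0.15,0,1,0,0,0.168,0,1,0,0,0.168,0,1,0,0,0.168,0]
}}

```text
clock: 18.85
position: [531.8, -324.2, 257.8]
ee_rot: [-0.658, 0.753, -0.001, 0.001]
contact_force: [-0.1, -0.4, -2.4]
gripper_width: 16.2
```

```bash
python3 - <<'E'
from h import *
p=avg(4)
s=snap('scene',8); crop(s,370,130,480,280,4,"s8")
E
```

```text
pos [ 530.92 -323.85  255.18] sd [0.12 0.06 0.5 ] F [ 0.37  0.25 -1.38] w 16.0 t 19.05
```

View pics/s8.png

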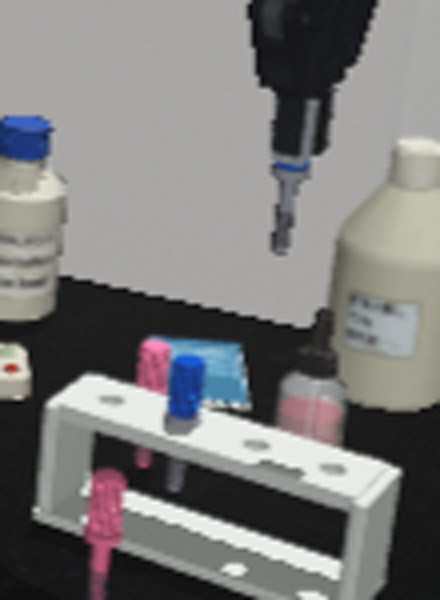

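>>> {"name": "apply_moves", "arguments": {
  "plan": [1,-0.005,0.25,0,0,1,-0.005,0.25,0,0,1,-0.005,0.25,0,0,1,-0.005,0.25,0,0,1,-0.005,0.25,0,0,1,-0.005,0.25,0,0,1,-0.005,0.25,0,0,1,-0.005,0.25,0,0]
}}

```text
clock: 19.77
position: [526.5, -72.1, 256.3]
ee_rot: [-0.66, 0.751, 0.0, -0.001]
contact_force: [-0.4, -0.0, -1.3]
gripper_width: 16.2
```

>>> {"name": "apply_moves", "arguments": {
  "plan": [1,-0.005,0.252,0,0,1,-0.005,0.252,0,0,1,-0.005,0.252,0,0,1,-0.005,0.252,0,0,1,-0.005,0.252,0,0,1,-0.005,0.252,0,0,1,-0.005,0.252,0,0,1,-0.005,0.252,0,0]
}}

```text
clock: 20.43
position: [521.9, 178.7, 255.8]
ee_rot: [-0.659, 0.752, 0.0, -0.001]
contact_force: [-0.1, -1.0, -0.9]
gripper_width: 15.9
```

>>> {"name": "apply_moves", "arguments": {
  "plan": [1,0,0,-0.03,0,1,0,0,-0.06,0,1,0,0,-0.08,0,1,0,0,-0.08,0,1,0,0,-0.08,0]
}}

```text
clock: 20.85
position: [521.9, 175.7, 176.2]
ee_rot: [-0.658, 0.753, -0.0, -0.002]
contact_force: [-0.4, 0.6, -1.3]
gripper_width: 16.1
```

```bash
python3 - <<'E'
from h import *
p=avg(6)
s=snap('scene',9); q=proj(s,[p-[0,0,9],p-[0,0,54],[521,177.8,110]]); print(q)
crop(s,230,150,300,220,8,"s9")
E
```

```text
pos [522.88 177.37 178.51] sd [0.25 0.45 0.36] F [-0.01 -0.1  -0.74] w 16.5 t 21.15
[[250.26582999 165.92595264]
 [250.69430376 181.947566  ]
 [250.29127616 187.21014893]]
```

View pics/s9.png

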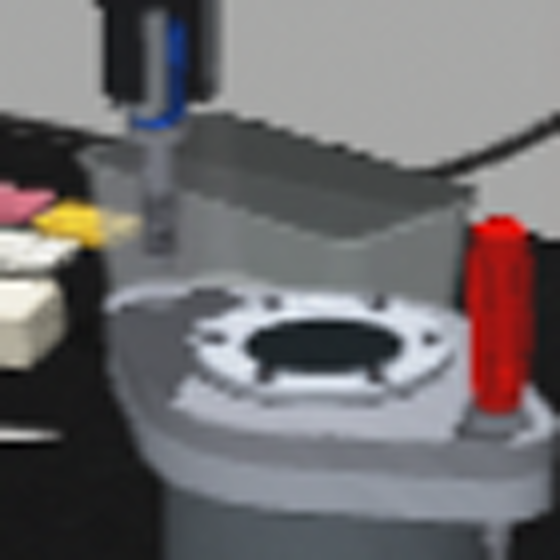

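```bash
python3 - <<'E'
from h import *
p=avg(6)
s=snap('scene',10); q=proj(s,[p-[0,0,9],p-[0,0,54],[521,177.8,110]]); print(q)
crop(s,235,165,270,200,16,"s10")
im=cv2.imread("pics/s10.png"); im=np.clip(im.astype(float)*1.0,0,255); 
l=cv2.createCLAHE(4,(4,4)).apply(cv2.cvtColor(im.astype(np.uint8),cv2.COLOR_BGR2GRAY)); 
l=cv2.cvtColor(l,cv2.COLOR_GRAY2BGR)
for x in q: cv2.circle(l,(int((x[0]-235+.5)*16),int((x[1]-165+.5)*16)),3,(0,255,255),-1)
cv2.imwrite("pics/s10.png",l)
E
```

```text
pos [521.86 177.8  177.37] sd [0.12 0.03 0.29] F [ 0.26 -0.22 -0.97] w 16.1 t 21.5
[[249.91976861 166.41615901]
 [250.35287275 182.43365344]
 [250.29127616 187.21014893]]
```

View pics/s10.png

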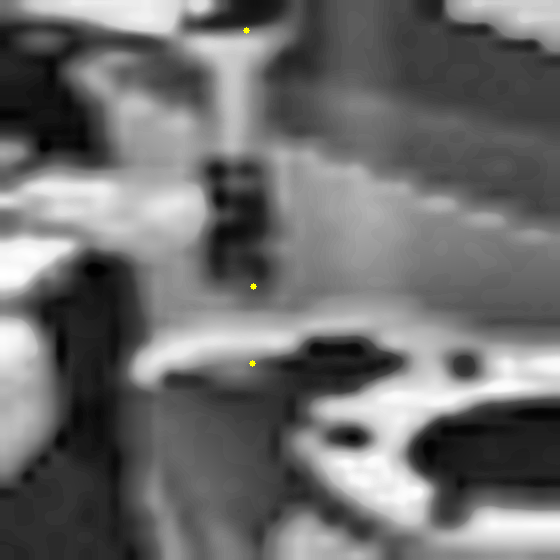

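>>> {"name": "apply_moves", "arguments": {
  "plan": [1,0,-0.0006,-0.004,0,1,0,-0.0006,-0.008,0,1,0,-0.0006,-0.012,0,1,0,-0.0006,-0.014,0,1,0,-0.0006,-0.016,0,1,0,-0.0006,-0.018,0,1,0,-0.0006,-0.018,0]
}}

```text
clock: 22.13
position: [521.5, 176.9, 158.3]
ee_rot: [-0.658, 0.753, 0.0, -0.001]
contact_force: [-0.4, 0.4, -1.4]
gripper_width: 16.0
```

```bash
python3 -c "
from h import *
avg(4)"
```

```text
pos [521.49 176.94 158.7 ] sd [0.   0.01 0.1 ] F [-0.95 -0.15 -1.53] w 16.2 t 22.33
```

>>> {"name": "apply_moves", "arguments": {
  "plan": [1,0,0,-0.002,0,1,0,0,-0.004,0,1,0,0,-0.006,0,1,0,0,-0.008,0,1,0,0,-0.01,0,1,0,0,-0.012,0,1,0,0,-0.012,0]
}}

```text
clock: 22.92
position: [521.5, 176.9, 146.3]
ee_rot: [-0.658, 0.753, 0.0, -0.0]
contact_force: [-1.6, -0.5, -1.0]
gripper_width: 16.4
```

```bash
python3 -c "
from h import *
avg(4)"
```

```text
pos [521.52 176.95 146.42] sd [0.01 0.01 0.06] F [-1.72 -0.08 -2.45] w 16.3 t 23.12
```

>>> {"name": "apply_moves", "arguments": {
  "plan": [1,-0.0006,0,-0.002,0,1,-0.0006,0,-0.005,0,1,-0.0006,0,-0.008,0,1,-0.0006,0,-0.011,0,1,-0.0006,0,-0.014,0,1,-0.0006,0,-0.017,0,1,-0.0006,0,-0.02,0,1,-0.0006,0,-0.02,0]
}}

```text
clock: 23.78
position: [521.2, 177.2, 126.2]
ee_rot: [-0.658, 0.753, 0.0, -0.0]
contact_force: [-0.6, 0.1, -2.3]
gripper_width: 16.0
```

```bash
python3 -c "
from h import *
avg(4)"
```

```text
pos [521.24 177.13 126.66] sd [0.01 0.01 0.17] F [-0.9  -0.38 -1.38] w 16.2 t 23.98
```

>>> {"name": "apply_moves", "arguments": {
  "plan": [1,-0.0003,0,-0.001,0,1,-0.0003,0,-0.002,0,1,-0.0003,0,-0.003,0,1,-0.0003,0,-0.004,0,1,-0.0003,0,-0.005,0,1,-0.0003,0,-0.006,0,1,-0.0003,0,-0.006,0]
}}

```text
clock: 24.57
position: [521.1, 177.2, 121.3]
ee_rot: [-0.658, 0.753, -0.0, 0.0]
contact_force: [-0.7, -0.3, 2.8]
gripper_width: 16.3
```

```bash
python3 -c "
from h import *
avg(4)"
```

```text
pos [521.12 177.21 121.32] sd [0.01 0.01 0.01] F [-0.98  0.21  2.14] w 16.3 t 24.77
```

>>> {"name": "apply_moves", "arguments": {
  "plan": [1,0,0,-0.001,0,1,0,0,-0.002,0,1,0,0,-0.002,0,1,0,0,-0.002,0]
}}

```text
clock: 25.1
position: [521.7, 177.1, 121.2]
ee_rot: [-0.659, 0.752, -0.001, 0.001]
contact_force: [-3.2, -0.8, 12.0]
gripper_width: 16.0
```

```bash
python3 -c "
from h import *
avg(3)
s=snap('scene',11); crop(s,235,160,305,220,8,'s11')"
```

```text
pos [521.67 177.17 121.19] sd [0.   0.02 0.01] F [-3.75 -0.97 11.33] w 16.3 t 25.25
```

View pics/s11.png

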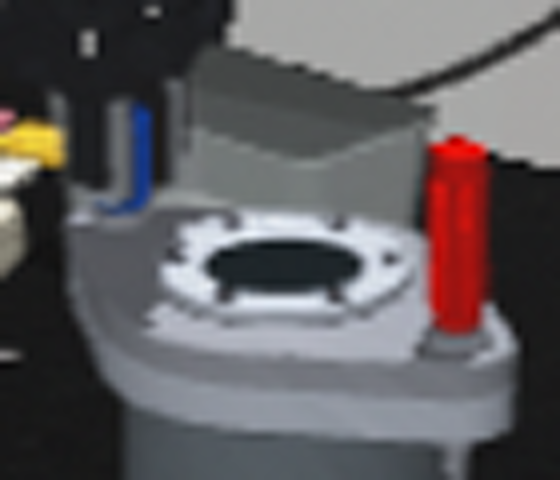

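Seated (hard stop at about 11 N). I release the bolt and retreat.

>>> {"name": "apply_moves", "arguments": {
  "plan": [1,0,0,0.002,0,1,0,0,0.002,0,-0.1,0,0,0.002,0,-0.1,0,0,0.002,0,-0.1,0,0,0.002,0,-0.1,0,0,0.002,0,-0.1,0,0,0.002,0]
}}

```text
clock: 25.88
position: [520.8, 177.0, 120.6]
ee_rot: [-0.658, 0.753, 0.0, -0.0]
contact_force: [-0.2, -0.3, 0.2]
gripper_width: 47.2
```

>>> {"name": "apply_moves", "arguments": {
  "plan": [-0.1,0,0,0.01,0,-0.1,0,0,0.03,0,-0.1,0,0,0.06,0,-0.1,0,0,0.09,0,-0.1,0,0,0.12,0,-0.1,0,0,0.15,0,-0.1,0,0,0.15,0]
}}

```text
clock: 26.47
position: [524.0, 178.1, 279.1]
ee_rot: [-0.659, 0.752, -0.002, 0.007]
contact_force: [0.7, 0.7, 0.9]
gripper_width: 46.9
```

>>> {"name": "apply_moves", "arguments": {
  "plan": [-0.1,-0.1,0.26,0,0,-0.1,-0.1,0.26,0,0,-0.1,-0.1,0.26,0,0,-0.1,-0.1,0.26,0,0,-0.1,-0.1,0.26,0,0,-0.1,-0.1,0.26,0,0,-0.1,-0.1,0.26,0,0,-0.1,-0.1,0.26,0,0]
}}

```text
clock: 27.13
position: [418.8, 441.7, 270.6]
ee_rot: [-0.66, 0.751, 0.0, 0.0]
contact_force: [1.1, 0.4, 0.9]
gripper_width: 47.0
```

```bash
python3 - <<'E'
from h import *
avg(3)
s=snap('scene',12); t=snap('top',12)
a=cv2.resize(s["color"][165:245,235:315,::-1],None,fx=6,fy=6,interpolation=cv2.INTER_CUBIC)
b=cv2.resize(t["color"][180:260,232:312,::-1],None,fx=4,fy=6,interpolation=cv2.INTER_CUBIC)
cv2.imwrite("pics/st12.png",np.hstack([a,b])); cv2.imwrite("pics/t12.png",t["color"][:,:,::-1])
E
```

```text
pos [420.11 438.15 270.87] sd [0.46 1.01 0.16] F [ 0.25 -0.31 -0.02] w 47.1 t 27.28
```

View pics/st12.png

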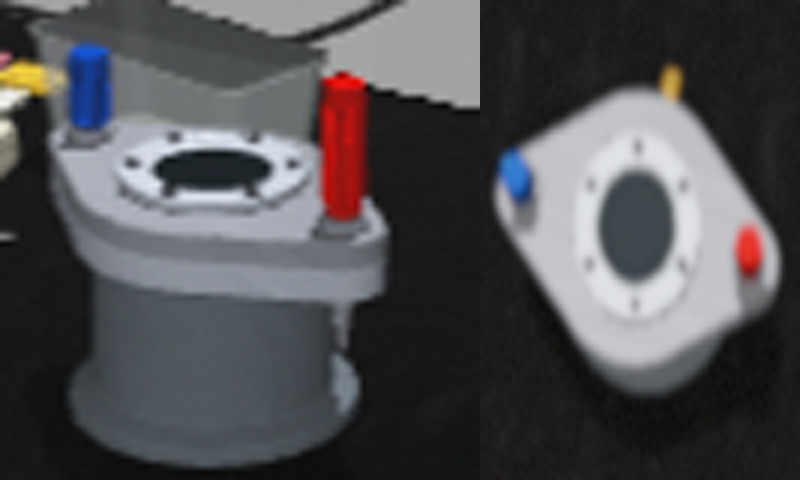

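View pics/t12.png

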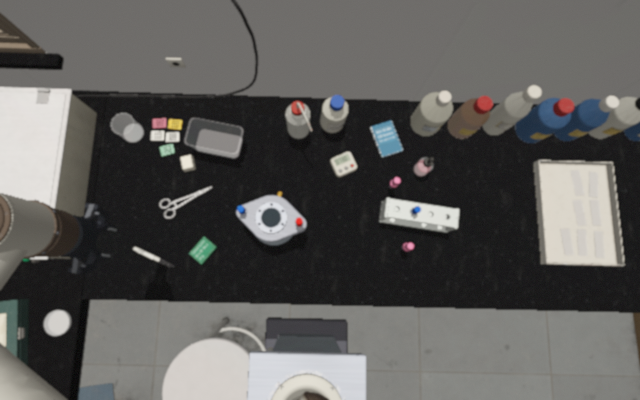

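```bash
python3 - <<'E'
from h import *
for n in("scene12","top12"):
    d=load(n); W=world(d); h=cv2.cvtColor(d["color"],cv2.COLOR_RGB2HSV); S=h[...,1]>150
    R=(W[...,0]>430)&(W[...,0]<580)&(abs(W[...,1]-103)<110)&(d["range_z"]>0)
    for nm,m in(("red",(h[...,0]<6)|(h[...,0]>174)),("blue",abs(h[...,0].astype(int)-112)<12)):
        P=W[S&m&R]; P=P[P[:,2]>100]; print(n,nm,len(P),P[:,2].max().round(1),P[P[:,2]>P[:,2].max()-15].mean(0).round(1),P[P[:,2]<P[:,2].min()+15].mean(0).round(1))
from bench import arm
print(arm.job_done())
E
```

```text
scene12 red 158 176.7 [488.1  29.3 169.3] [486.9  28.6 122.5]
scene12 blue 77 151.9 [517.  176.4 144.8] [515.3 176.2 124.4]
top12 red 30 177.5 [489.7  29.9 172.9] [483.9  29.5 151. ]
top12 blue 32 152.6 [521.  177.4 148.9] [521.  177.4 148.9]
the job is handed in; nothing more can be done
None
```

The job is done and handed in at about 27 s on the robot's clock. The red drift stands in the right (−y) hole with its shoulder on the cover. One blue bolt sits in the left (+y) hole with its collar down.

- **Drift:** It met a hard stop at about 12 N, as the shoulder reached the cover. While pushing down, I had to shift it 1.5 mm in −y because the taper was pressing on one side.
- **Cover in line:** A top picture then showed the left hole open straight through.
- **Bolt:** It went in with side force under 2 N and met a hard stop at about 11 N.
- **Final checks:** The handle and head tops measure about 177 mm and 152 mm, against 175 mm and 150 mm expected. Both stand upright, and both cameras agree to about 1 mm. In the last top picture the second bolt, both pink look-alikes and the other things on the bench are where they started, and the gripper is clear.
- **Disagreements:** Estimates of the left hole's position from the top camera, the scene camera and the seated drift differed by up to about 2 mm. That is within the calibration error, and the bolt still went in freely.

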